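# Gauge the depth of the bore in a lute neck

### The arm

A 6-joint arm with a two-finger parallel gripper is mounted at the origin on the work surface. World frame = base frame: x ahead of the robot, y to its left, z up, the work surface at z = 0. Lengths are in m, angles in rad, forces in N, time in s.
With the tool pointing down it reaches from about 0.425 to 0.95 m from the base axis. Payload 3.5 kg.
Tool frame: the origin (TCP) lies at the very end of the fingers, on their centre line; the grasp point (between the pads) lies ctrl.pinch_z behind it (ctrl.pinch_z is the distance from the TCP to the grasp point, in m); z points along the fingers, y is the line along which they close (so a half turn about z gives the same grasp; the last joint's range is limited). The gripper opens to 85 mm and grips with 20 to 120 N. Pads are 22 mm wide; open, the fingers measure 114 mm over their backs; the gripper's body (76 mm by 85 mm) begins 54 mm behind the grasp point. The pads swing forward as they close: fully open they stand 13 mm farther back than shut.
Start: joints at [0.963, 0.286, 1.577, -0, 1.279, -0.15], TCP at [0.298, 0.605, 0.231] pointing down, gripper open.
Joint ranges: [-2.77, 2.77], [-0.9, 2.22], [0.21, 2.48], [-1.53, 4.67], [0.24, 2.81], [-2.84, 2.84]. Speed limits (rad/s): [2.79, 2.79, 3.14, 3.14, 3.14, 3.14].

### API

Orientations are given as a unit quaternion [x, y, z, w].
In Python, from plant import ctrl gives the robot as it stands.
- The arm moves only by the shell command python3 -m inch 'ROWS' [FORCE]. ROWS is a JSON list of rows, 1 to 10 of them, each of 7 numbers: dx, dy, dz in m, then a rotation vector rx, ry, rz in rad, then the opening from 0.0 (shut) to 1.0 (fully open); each row is the pose to reach, as a shift and turn from the pose commanded when the command began, along the tool's axes at that moment; what a row does not reach only later rows make up. A row lasts 1/8 s, in which the tool goes at most 0.0625 m and 0.188 rad, less where a joint would pass 70% of its speed; a pose out of reach is approached as far as the arm can. The fingers move at their own pace and stop on an object; FORCE is the grip in N (left out, the last holds). Time passes only in rows, so rows that do not move let the fingers close. It prints the time, the measured TCP pose, the force, the opening and the grip force at its end. Input that does not fit is refused with a message, and nothing moves.
- ctrl.get_state(): the state, without advancing time (a new reading comes with each control period).
- ctrl.read_camera(name): name is "scene" or "top" or "wrist"; returns a dict with "pixels" (384x512x3 uint8, red, green, blue), "camera_matrix" (3x3 intrinsics, pixels), "xyz" and "orientation" of the camera in the world. Camera axes: x right, y down, z forward; pixel columns grow to the right and rows downward; lengths in m; the calibration is good to about 2 mm. A picture is of the moment at which its call begins. There is no depth.
- ctrl.sign_off(): hands the job in; it is judged then, once.
Trained networks look in the newest picture that a camera, given by its name, has taken for a name from the list of things; names that differ only in an ending like _2 or _b are one class to them, and where a whole thing is asked for, a point or a joint stands for the part that bears it (a point fixed in the world has none). Each returns a list of dicts, best first, with "conf" (0 to 1); they miss things now and then, are a little off and sometimes report something else, mostly with a low value. They report only what shows in the picture. A call takes as long as a camera call. They do not tell look-alikes from the thing itself.
- ctrl.recognise(camera, thing): "position" ([x, y, z] in m, in world coordinates, good to about 4 mm: the middle of the surface that is visible of it).
- ctrl.masks_of(camera, thing): "region" (384x512 bool, what is visible of it).
- ctrl.mark_of(camera, thing): "position" ([x, y, z] in m, in world coordinates, good to about 4 mm: a listed point, or the origin of a listed thing).
The state is a dict: "time": time; "qpos": joint angles; "dq": joint speeds; "joint_efforts": joint torques, N m; "eef_pos": TCP position; "tcp_rot": TCP orientation; "contact_force": force on the tool from outside, world axes, zero at the start; "wrist_torque": the same for the moment, N m; "opening": opening from 0.0 (shut) to 1.0 (fully open); "finger_force": force on a finger pad.
Only numpy, scipy, OpenCV 4.12 (cv2) and the standard library are available. Lean on these libraries where they do the work, as an engineer would, in place of code of your own. Each camera call takes 0.05 s, during which the arm holds its last target. There are 200 camera calls.

### The job

Check how deep the hole in the lute-neck blank in the vise is drilled: take the depth gauge (the wooden-handled rod with the sliding collar) from the notched rest and push it gently down the steel guide bush in the blank's raised end until the rod stands on the bottom of the hole, so that the bush has pushed the collar along the rod. Then draw it right out without shifting the collar, hold it up level about 30 cm above the bench so that the depth between tip and collar can be read, and finish there, still holding the gauge. Leave everything else where it is.

Things in the scene. Friction and masses are not known exactly. Their poses are not given: they have to be found in the camera images.
- gauge: Depth gauge, loose, 105 to 165 g. Origin: mid-handle on its axis, 60 mm above the bench at the start, z up, x level along the axis to the tip. Wooden handle 22 x 22 mm, rounded edges, x -55 to 55 mm; ferrule 17 mm diameter to x 68; round steel rod 10 mm diameter to x 178, black rings every 10 mm, with the sliding collar. Lies in one of the rest's two places, tip towards the robot.
- gauge_tip (a point): Middle of the rod's end, x = 178 mm on the gauge's axis.
- collar_face (a point): Middle of the collar's face towards the tip. The collar is a steel ring 28 mm in diameter, reaching 12 mm from this face towards the handle; it slides on the rod against about 3 N of friction and stays where it is left.
- collar (a joint): Distance in m from the rod's end back to the collar's face: 0 at the tip, 0.004 to 0.030 at the start, at most 0.094. After a good gauging it equals the depth of the hole.
- rest: Fixed plywood rest, 190 x 172 mm, origin on the bench, z up. Two tools lie in it along its x, points to -x, handle middles at x 80, y 42.5 or -42.5 mm, 60 mm up; either may be in either place. Notched walls 14 mm thick, up to 7 mm above the tools' axis, stand 48 mm behind the handle's middle and 102 mm ahead of it; between them the handle is free, 48 mm of air below its axis. Lift straight up.
- vise: Fixed red bench vise, jaws closing along y, 135 mm high, holding slantwise a wooden blank 45 x 45 x 250 mm that rises along +x at 35 degrees to the bench; its raised end faces +x, away from the robot. Origin on the bench straight below the bush's mouth, z up. All parts lie within x -225 to 15, y -152 to 125 mm.
- bush_mouth (a point): Centre of the flat outer face of the steel guide bush, 170 mm above the bench. Its head is a disc 33 mm in diameter, 6 mm thick, on the blank's raised end; the lead-in tapers from about 21 mm to the straight 13 mm bore. The collar cannot enter and stops on this face.
- bush_axis (a point): Point in the air on the bore's axis, 100 mm outside the mouth: from here to bush_mouth is the direction of insertion (35 degrees below level).
- hole_bottom: Flat bottom of the drilled hole, square to the bore, 52 to 68 mm below the bush's mouth along the bore; it differs from start to start. Fixed; z points out along the bore. Its origin lies in the plane of the bottom but up to 6 mm beside the bore's axis. A push of more than 50 N here counts as ramming.
- chisel: Bystander: wood chisel with the same wooden handle (origin at its middle) and a flat blade 18 mm wide and 4 mm thick to 192 mm ahead of it, in the rest's other place.
- mallet: Bystander: mallet with black rubber head 56 mm in diameter and 85 mm long, handle 20 mm thick reaching 235 mm along -x; origin under the head.
- block_plane: Bystander: steel block plane, 160 x 50 mm, 50 mm high; origin under its middle.
- offcut_long: Bystander: wooden offcut 95 x 32 x 24 mm beside the vise; origin under its middle.
- offcut_short: Bystander: wooden offcut 45 x 40 x 22 mm beside the vise; origin under its middle.
- sanding_block: Bystander: cork-faced sanding block 105 x 60 x 34 mm beside the rest; origin under its middle.
- glue_bottle: Bystander: closed white glue bottle, 56 mm in diameter, 130 mm high; origin under its middle.
There are look-alikes about, which are no part of the job. Leave any yellow look-alike of the gauge alone.

How it is judged:
By the outcome, as a careful person would: the job done as asked, in the order asked, and still so for the second after the job is handed in, while the arm keeps its last pose, push and grip.
It also fails if it takes over 61 s, if anything falls off the work surface, if the arm or the gripper's body presses on something with over 40 N, if the wrist force passes 120 N, or if a joint passes its speed limit or range.

## Working session

There is one attempt and no reset: what is moved stays moved. The work goes in short steps, Python scripts to look and compute and a shell command to move; the robot and the scene stay as the last step left them, time stands still between calls to the robot, and variables do not carry over. Pictures are saved under pics/ and viewed, at most 10 in all, crops included, and the job is handed in when it is done.

```bash
ls; mkdir -p pics
cat > h.py <<'E'
import numpy as np,cv2
from scipy.spatial.transform import Rotation as R
from plant import ctrl
def look(cam,fn=None):
    d=ctrl.read_camera(cam)
    if fn: cv2.imwrite('pics/'+fn,d['pixels'][:,:,::-1])
    return d
def proj(d,p):
    q=R.from_quat(d['orientation']).inv().apply(np.array(p)-d['xyz']); u=d['camera_matrix']@q; return u[:2]/u[2]
def ray(d,uv):
    v=np.linalg.inv(d['camera_matrix'])@[uv[0],uv[1],1]; v=R.from_quat(d['orientation']).apply(v); return np.array(d['xyz']),v/np.linalg.norm(v)
def tri(rays):
    A=sum(np.eye(3)-np.outer(v,v) for o,v in rays); b=sum((np.eye(3)-np.outer(v,v))@o for o,v in rays); return np.linalg.solve(A,b)
E
python3 - <<'E'
from h import *
np.set_printoptions(precision=4,suppress=True)
ds={c:look(c,c+'0.png') for c in('scene','top','wrist')}
im=np.vstack([np.hstack([ds['scene']['pixels'],ds['top']['pixels']])])
cv2.imwrite('pics/both.png',cv2.resize(im[:,:,::-1],(800,300)))
for c in ds:
  print(c,ds[c]['xyz'],ds[c]['camera_matrix'][0,0])
  for t in ['gauge','gauge_tip','collar_face','rest','vise','bush_mouth','bush_axis','hole_bottom','chisel']:
    for r in ctrl.mark_of(c,t)[:3]: print(t,round(r['conf'],2),np.array(r['position']),proj(ds[c],r['position']).round(0))
print(ctrl.pinch_z,ctrl.get_state())
E
```

```text
pics
scene [ 0.9897 -0.5078  1.2013] 437.37132080831196
gauge 0.89 [0.4942 0.1192 0.0614] [282. 190.]
gauge 0.85 [0.2046 0.356  0.0095] [267. 117.]
gauge_tip 0.86 [0.1242 0.1968 0.0149] [222. 127.]
gauge_tip 0.56 [0.3261 0.1589 0.0605] [253. 154.]
collar_face 0.62 [0.3445 0.1542 0.0603] [256. 158.]
collar_face 0.48 [0.1278 0.1971 0.0112] [222. 128.]
rest 0.79 [ 0.4316  0.1727 -0.0011] [279. 180.]
rest 0.65 [ 0.7161 -0.2565  0.0014] [249. 330.]
bush_mouth 0.81 [ 0.4411 -0.1878  0.173 ] [194. 221.]
bush_axis 0.94 [ 0.5197 -0.2144  0.2248] [204. 236.]
chisel 0.85 [0.5163 0.1958 0.0613] [303. 180.]
chisel 0.31 [ 0.4564 -0.2805  0.0021] [180. 274.]
top [0.378  0.0432 1.6731] 453.82034579600906
gauge 0.74 [0.4938 0.1216 0.0562] [227. 190.]
gauge 0.57 [0.2005 0.3568 0.01  ] [164. 273.]
gauge_tip 0.89 [0.3247 0.1596 0.0583] [217. 238.]
gauge_tip 0.76 [0.1214 0.1991 0.014 ] [208. 294.]
collar_face 0.51 [0.342  0.1556 0.0573] [218. 233.]
collar_face 0.4 [0.1195 0.1988 0.0142] [208. 295.]
collar_face 0.39 [0.5992 0.0061 0.0007] [258. 162.]
vise 0.94 [ 0.4462 -0.1886  0.0023] [312. 203.]
bush_mouth 0.73 [ 0.4403 -0.19    0.17  ] [319. 202.]
chisel 0.94 [0.517  0.1998 0.0611] [205. 184.]
chisel 0.26 [ 0.7142 -0.2562 -0.0003] [328. 130.]
wrist [0.2322 0.6361 0.3727] 276.46485569043233
0.0187 {'time': 1.5, 'qpos': array([ 0.963 ,  0.2863,  1.5767,  0.    ,  1.2786, -0.15  ]), 'dq': array([-0.0017, -0.0013, -0.003 , -0.0003,  0.0005, -0.0005]), 'joint_efforts': array([  0.0019, -40.5954, -29.2931,  -0.0001,   0.0006,   0.    ]), 'eef_pos': array([0.2983, 0.6055, 0.2313]), 'tcp_rot': array([ 0.2269,  0.9739,  0.    , -0.    ]), 'contact_force': array([-0.3156, -0.0323,  0.0911]), 'wrist_torque': array([-0.013 , -0.0231,  0.0422]), 'finger_force': 0.0, 'opening': 1.0039121232830739}
```

View pictures.

View pics/scene0.png

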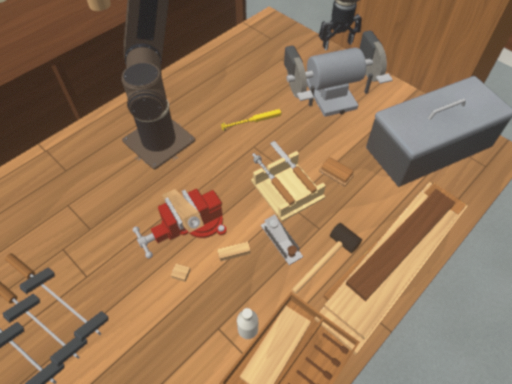

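View pics/top0.png

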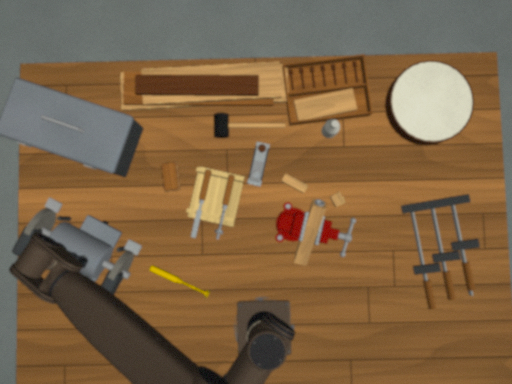

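The things that could be taken for the gauge are the yellow look-alike at scene (250,120) and top (180,281), the rest's left tool (tip at scene (253,154), handle at top (227,190)), and the rest's other tool at scene (303,180), which is the chisel. The description and the networks point to the tool at top (227,190), so I'll check it in a close crop.

```bash
cat >> h.py <<'E'
np.set_printoptions(precision=4,suppress=True)
def frame(z,y):
    z=np.array(z,float);z/=np.linalg.norm(z);y=np.array(y,float);y-=z*(y@z);y/=np.linalg.norm(y)
    return R.from_matrix(np.c_[np.cross(y,z),y,z])
def delta(grasp,rot):
    """shift+rotvec in tool axes to bring the grasp point to 'grasp' with orientation rot"""
    s=ctrl.get_state();r=R.from_quat(s['tcp_rot'])
    tcp=np.array(grasp)+rot.apply([0,0,ctrl.pinch_z])
    return np.r_[r.inv().apply(tcp-s['eef_pos']),(r.inv()*rot).as_rotvec()]
E
python3 - <<'E'
from h import *
d1=look('scene');d2=look('top')
a=d1['pixels'][130:230,230:340];b=d2['pixels'][155:255,175:265]
a=cv2.resize(a[:,:,::-1],None,fx=4,fy=4,interpolation=3);b=cv2.resize(b[:,:,::-1],None,fx=4,fy=4,interpolation=3)
cv2.imwrite('pics/crop.png',np.hstack([a,b]))
for t in('gauge','gauge_tip','collar_face','bush_mouth','chisel'):
  P=[]
  for c,d in(('scene',d1),('top',d2)):
    r=[x for x in ctrl.mark_of(c,t) if x['position'][0]>.3]
    if r: p=r[0]['position'];P.append(ray(d,proj(d,p)));print(t,c,np.array(p))
  if len(P)==2: print('  tri',tri(P))
g=np.array([.494,.120,.06]);tip=np.array([.3255,.159,.06]);u=(tip-g);u/=np.linalg.norm(u)
print(u,np.linalg.norm(tip-g))
rr=R.from_quat(ctrl.get_state()['tcp_rot']);y=rr.apply([0,1,0]);print('y',y)
n=np.array([-u[1],u[0],0]);n*=np.sign(n@y)
print(delta(g+u*.02+[0,0,.12],frame([0,0,-1],n)))
E
```

```text
gauge scene [0.5016 0.1158 0.0648]
gauge top [0.4913 0.1175 0.0587]
  tri [0.4941 0.1201 0.0525]
gauge_tip scene [0.3255 0.1568 0.0611]
gauge_tip top [0.3257 0.1619 0.0581]
  tri [0.3244 0.1606 0.057 ]
collar_face scene [0.3448 0.1524 0.0561]
collar_face top [0.3428 0.1533 0.0603]
  tri [0.3428 0.154  0.0529]
bush_mouth scene [ 0.4397 -0.1891  0.1724]
bush_mouth top [ 0.4369 -0.1899  0.1691]
  tri [ 0.4375 -0.189   0.1696]
chisel scene [0.5172 0.1966 0.0616]
chisel top [0.517  0.1999 0.0593]
  tri [0.5164 0.1994 0.0583]
[-0.9742  0.2255  0.    ] 0.17295447377850623
y [0.442 0.897 0.   ]
[-0.3706 -0.3536  0.07    0.      0.     -0.2304]
```

View pics/crop.png

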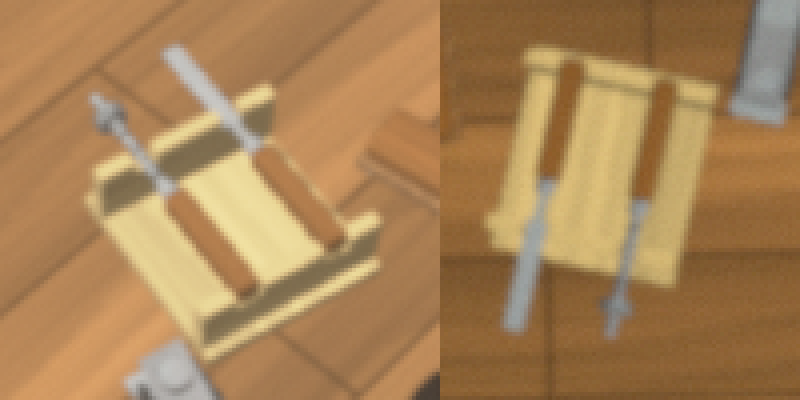

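The crop confirms the choice. The tool with the sliding collar, at left-crop (107,110) and right-crop (615,305), is the gauge, and the flat-bladed one beside it is the chisel. I'll move over the gauge.

```bash
python3 -m inch '[[-0.04, -0.04, 0, 0, 0, -0.02, 1], [-0.08, -0.076, 0, 0, 0, -0.05, 1], [-0.12, -0.115, 0, 0, 0, -0.08, 1], [-0.16, -0.153, 0, 0, 0, -0.1, 1], [-0.2, -0.191, 0, 0, 0, -0.13, 1], [-0.24, -0.229, 0, 0, 0, -0.16, 1], [-0.28, -0.267, 0, 0, 0, -0.19, 1], [-0.33, -0.31, 0.02, 0, 0, -0.23, 1], [-0.3706, -0.3536, 0.05, 0, 0, -0.23, 1], [-0.3706, -0.3536, 0.07, 0, 0, -0.23, 1]]'
python3 - <<'E'
from h import *
d=look('wrist','w1.png')
for t in('gauge','gauge_tip','collar_face','rest','chisel'):
  for x in ctrl.mark_of('wrist',t)[:2]: print(t,round(x['conf'],2),np.array(x['position']),proj(d,x['position']))
s=ctrl.get_state();print(s['eef_pos'],s['contact_force'],s['qpos'],R.from_quat(s['tcp_rot']).as_matrix(),d['xyz'])
E
```

```text
time: 3.35
eef_pos: [0.4755, 0.1215, 0.161]
tcp_rot: [0.116, 0.993, -0.0, 0.001]
contact_force: [0.1, -1.2, -0.2]
opening: 0.998
finger_force: 0.0
gauge 0.8 [0.499  0.1191 0.0583] [259.4635 219.9518]
collar_face 0.83 [0.3442 0.1533 0.0594] [257.5631  31.0111]
rest 0.68 [0.4281 0.1764 0.0051] [296.6605 128.1324]
rest 0.51 [0.4967 0.118  0.0579] [257.7834 217.8453]
chisel 0.64 [0.5183 0.1988 0.0604] [346.4233 221.2426]
[0.4751 0.1253 0.1628] [ 0.4548 -0.4542  0.8191] [ 0.051  -0.0558  2.0824  0.0002  1.1125 -1.2933] [[-0.9744  0.2246  0.0024]
 [ 0.2246  0.9745  0.0003]
 [-0.0023  0.0008 -1.    ]] [0.4038 0.1369 0.3036]
```

View pics/w1.png

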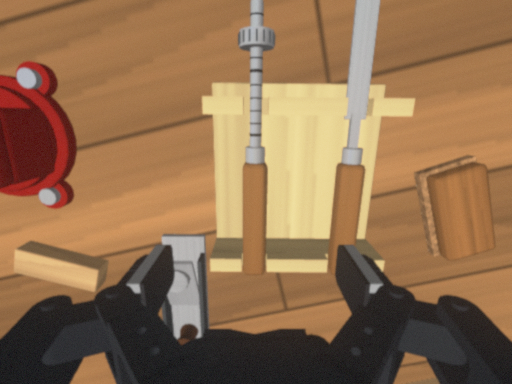

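The wrist view shows the gauge along column 256, with the collar at (257,38) and the handle at (255,162)–(255,272). The chisel is clear of it at (350,160). I'll triangulate the height and work out the descent.

Run:
```python
from h import *
d=look('wrist');t=look('top');s=look('scene')
c=tri([ray(d,(257,36)),ray(t,proj(t,[.3428,.1533,.0603])),ray(s,proj(s,[.3448,.1524,.0561]))]);print('collar',c)
h=tri([ray(d,(255,218)),ray(t,(227.0,190.3)),ray(s,proj(s,[.4980,.1175,.0630]))]);print('handle',h)
def atz(uv,z):
  o,v=ray(d,uv);return o+v*(z-o[2])/v[2]
a=atz((257,38),.06);b=atz((254.7,165),.06);e=atz((254.7,272),.07);print(a,b,e)
u=a-b;u[2]=0;u/=np.linalg.norm(u);print('u',u, 'ferrule/handle joint',b)
mid=b-u*.055;n=np.array([-u[1],u[0],0]);n=n*np.sign(n[1]);print('mid',mid)
print(delta(mid+u*.025,frame([0,0,-1],n)))
```

```text
collar [0.3434 0.1548 0.0519]
handle [0.4954 0.12   0.0587]
[0.3481 0.155  0.06  ] [0.4463 0.1305 0.06  ] [0.5465 0.1075 0.07  ]
u [-0.9704  0.2416  0.    ] ferrule/handle joint [0.4463 0.1305 0.06  ]
mid [0.4997 0.1173 0.06  ]
[-0.0007 -0.002   0.1214  0.0007  0.0023  0.0178]
```

```bash
python3 -m inch '[[0.001, -0.002, 0.03, 0, 0, 0.015, 0.65], [0.001, -0.002, 0.06, 0, 0, 0.015, 0.65], [0.001, -0.002, 0.09, 0, 0, 0.015, 0.65], [0.001, -0.002, 0.11, 0, 0, 0.015, 0.65], [0.001, -0.002, 0.121, 0, 0, 0.015, 0.65], [0.001, -0.002, 0.121, 0, 0, 0.015, 0.65], [0.001, -0.002, 0.121, 0, 0, 0.015, 0.1], [0.001, -0.002, 0.121, 0, 0, 0.015, 0.1], [0.001, -0.002, 0.121, 0, 0, 0.015, 0.1], [0.001, -0.002, 0.121, 0, 0, 0.015, 0.1]]' 60
python3 -m inch '[[0, 0, 0, 0, 0, 0, 0], [0, 0, 0, 0, 0, 0, 0], [0, 0, 0, 0, 0, 0, 0], [0, 0, 0, 0, 0, 0, 0]]' 90
```

```text
time: 5.05
eef_pos: [0.4741, 0.1229, 0.0416]
tcp_rot: [0.121, 0.993, 0.0, 0.001]
contact_force: [-1.2, -0.5, 5.3]
opening: 0.245
finger_force: 59.4
time: 5.55
eef_pos: [0.4742, 0.1229, 0.0417]
tcp_rot: [0.121, 0.993, 0.0, 0.001]
contact_force: [-0.5, 0.4, 6.0]
opening: 0.242
finger_force: 87.7
```

```bash
python3 -m inch '[[0, 0, -0.01, 0, 0, 0, 0], [0, 0, -0.025, 0, 0, 0, 0], [0, 0, -0.05, 0, 0, 0, 0], [0, 0, -0.08, 0, 0, 0, 0], [0, 0, -0.12, 0, 0, 0, 0], [0, 0, -0.16, 0, 0, 0, 0], [0, 0, -0.2, 0, 0, 0, 0], [0, 0, -0.24, 0, 0, 0, 0], [0, 0, -0.24, 0, 0, 0, 0], [0, 0, -0.24, 0, 0, 0, 0]]' 90
python3 - <<'E'
from h import *
w=look('wrist');s=look('scene');t=look('top')
st=ctrl.get_state();r=R.from_quat(st['tcp_rot'])
g=st['eef_pos']-r.apply([0,0,ctrl.pinch_z])
print('force',st['contact_force'],st['wrist_torque'])
for n in('gauge','gauge_tip','collar_face'):
  for c,d in(('wrist',w),('scene',s),('top',t)):
    for x in ctrl.mark_of(c,n)[:2]:
      p=np.array(x['position'])
      if np.linalg.norm(p-g)<.25: print(n,c,round(x['conf'],2),p,'tool',r.inv().apply(p-g),proj(d,p))
p=proj(s,g).astype(int);A=cv2.resize(s['pixels'][p[1]-70:p[1]+50,p[0]-60:p[0]+40],None,fx=4,fy=4,interpolation=3)
B=cv2.resize(w['pixels'],(480,360));B=np.vstack([B,np.zeros((120,480,3),np.uint8)])
cv2.imwrite('pics/lift.png',np.hstack([A,B][:2])[:,:800,::-1])
E
```

```text
time: 6.8
eef_pos: [0.4722, 0.1227, 0.2792]
tcp_rot: [0.121, 0.993, -0.0, -0.001]
contact_force: [0.2, 0.5, -0.7]
opening: 0.241
finger_force: 88.0
force [ 0.007   0.8847 -1.4068] [ 0.0082 -0.0772  0.0135]
gauge wrist 0.97 [0.4949 0.1171 0.2927] tool [-0.0236  0.0001  0.0039] [257.3244 297.978 ]
gauge scene 0.78 [0.496  0.1167 0.2977] tool [-0.0247 -0.0001 -0.0011] [286.5311 141.1012]
gauge_tip scene 0.84 [0.3229 0.1556 0.3   ] tool [ 0.1527 -0.0039 -0.0027] [251.5106 102.092 ]
collar_face scene 0.58 [0.4971 0.1185 0.2989] tool [-0.0254  0.0019 -0.0023] [287.2958 140.6678]
collar_face scene 0.42 [0.3416 0.1537 0.2961] tool [ 0.134  -0.0013  0.0012] [255.6279 106.5716]
```

View pics/lift.png

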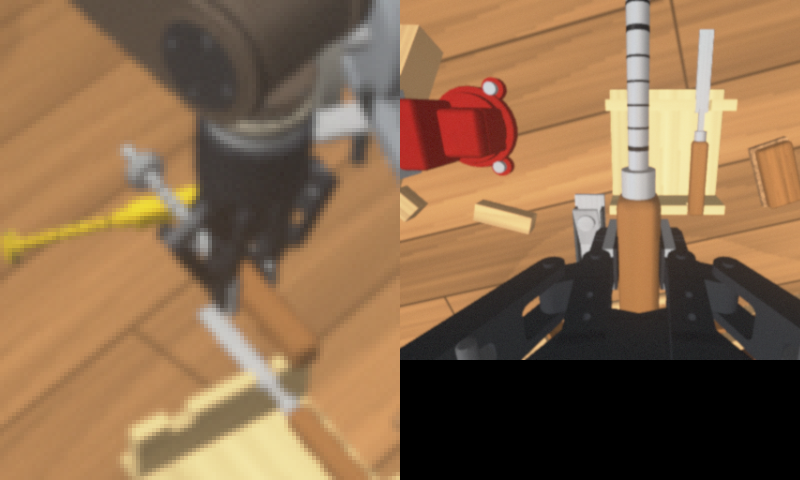

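The gauge is held straight, with its middle at tool x −24 mm and its tip at about +154 mm. Next I'll look at the bush from two places of the wrist camera, with the gauge passing above it and beside it.

Run:
```python
from h import *
a=np.radians(-17.5);u=np.array([-np.cos(a),-np.sin(a),0]);n=np.array([-u[1],u[0],0]);n*=np.sign(n[1])
f=frame([0,0,-1],n);m=np.array([.439,-.189,.298])
for yo in(-.06,.05):
  print(delta(m-u*.07-n*yo,f))
```

```text
[-0.1155 -0.2553  0.001  -0.     -0.0001  0.0626]
[-0.1086 -0.3651  0.001  -0.     -0.0001  0.0626]
```

```bash
python3 -m inch '[[-0.02, -0.05, 0, 0, 0, 0.02, 0], [-0.045, -0.1, 0, 0, 0, 0.04, 0], [-0.07, -0.15, 0, 0, 0, 0.0626, 0], [-0.09, -0.2, 0, 0, 0, 0.0626, 0], [-0.1155, -0.2553, 0, 0, 0, 0.0626, 0], [-0.1155, -0.2553, 0, 0, 0, 0.0626, 0], [-0.1155, -0.2553, 0, 0, 0, 0.0626, 0]]'
cat > l.py <<'E'
from h import *;import sys,json
d=look('wrist','b%s.png'%sys.argv[1])
o={'xyz':list(map(float,d['xyz'])),'orientation':list(map(float,d['orientation'])),'camera_matrix':np.array(d['camera_matrix']).tolist()}
for t in('bush_mouth','bush_axis','vise'):
  r=ctrl.mark_of('wrist',t)
  for x in r[:1]: print(t,round(x['conf'],2),np.array(x['position']),proj(d,x['position']))
json.dump(o,open('b%s.json'%sys.argv[1],'w'))
E
python3 l.py 1
python3 -m inch '[[0.002, -0.04, 0, 0, 0, 0, 0], [0.005, -0.08, 0, 0, 0, 0, 0], [0.007, -0.11, 0, 0, 0, 0, 0], [0.007, -0.11, 0, 0, 0, 0, 0], [0.007, -0.11, 0, 0, 0, 0, 0]]'
python3 l.py 2
python3 -c "
import cv2,numpy as np
a,b=[cv2.imread('pics/b%d.png'%i) for i in(1,2)]
cv2.imwrite('pics/b12.png',np.hstack([cv2.resize(x,(400,300)) for x in(a,b)]))"
```

```text
time: 8.28
eef_pos: [0.5236, -0.1526, 0.28]
tcp_rot: [0.152, 0.988, 0.0, -0.0]
contact_force: [-0.3, 0.5, -1.4]
opening: 0.242
finger_force: 88.5
vise 0.85 [ 0.4398 -0.1927  0.0008] [212.2473 117.8684]
time: 9.1
eef_pos: [0.4843, -0.2545, 0.2804]
tcp_rot: [0.152, 0.988, 0.0, 0.0]
contact_force: [0.1, -0.8, -1.6]
opening: 0.24
finger_force: 88.6
bush_mouth 0.84 [ 0.4434 -0.1921  0.1699] [309.2385 131.8959]
vise 0.97 [ 0.4431 -0.1922 -0.0025] [287.1794 124.5196]
```

View pics/b12.png

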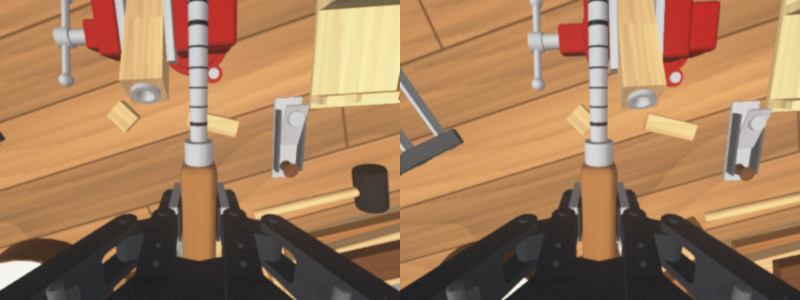

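The bush shows at about (146,94) in the left view and (641,99) in the right one. I'll enlarge both for a precise triangulation.

```bash
python3 -c "
import cv2,numpy as np
a,b=[cv2.imread('pics/b%d.png'%i) for i in(1,2)]
a=a[90:150,155:215];b=b[95:155,280:340]
b=[cv2.resize(x,(400,400),interpolation=cv2.INTER_CUBIC) for x in(a,b)]
cv2.imwrite('pics/b12c.png',np.hstack(b))"
```

```text
(no output)
```

View pics/b12c.png

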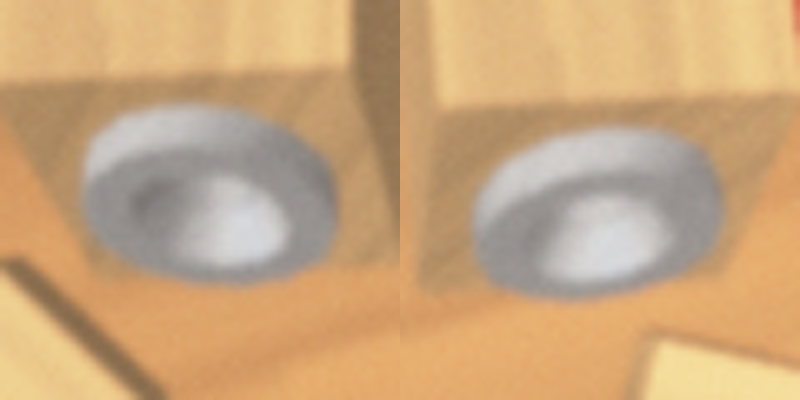

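```bash
cat > fit.py <<'E'
from h import *;import json
from scipy.optimize import differential_evolution
D=[];G=[]
for i in(1,2):
  o=json.load(open(f'b{i}.json'));D.append({k:np.array(v) for k,v in o.items()})
  im=cv2.GaussianBlur(cv2.imread(f'pics/b{i}.png').astype(np.float32),(0,0),1.2)
  G.append(sum(np.hypot(cv2.Sobel(im[:,:,c],5,1,0),cv2.Sobel(im[:,:,c],5,0,1)) for c in range(3)))
m=tri([ray(D[0],(186.1,121.8)),ray(D[1],(309.3,130.0))]);print('mouth',m)
for d,q in zip(D,((186.1,121.8),(309.3,130.0))): print('resid',proj(d,m)-q)
def axes(yaw,p=np.radians(35)):
  h=np.array([np.cos(yaw),np.sin(yaw),0]);a=h*np.cos(p)+[0,0,np.sin(p)];l=np.array([-h[1],h[0],0]);return a,l,np.cross(a,l)
def score(x):
  yaw,ex,ey=x;a,l,n=axes(yaw);c=m+l*ex+n*ey-a*.006;t=0
  for d,g in zip(D,G):
    for P,Q in((c+.0225*(n+l),c+.0225*(n-l)),(c+.0225*(n+l),c+.0225*(n+l)-a*.09),(c+.0225*(n-l),c+.0225*(n-l)-a*.09)):
      k=np.array([proj(d,P+(Q-P)*s) for s in np.linspace(0.03,.97,40)],np.float32)
      v=cv2.remap(g,k[:,0].copy(),k[:,1].copy(),1)
      t+=np.minimum(v,300).mean()
  return -t
r=differential_evolution(score,[(-.5,-.1),(-.004,.004),(-.004,.004)],seed=1);print(np.degrees(r.x[0]),r.x[1:],r.fun)
for y in np.radians([-20,-19,-18,-17,-16,-15,-14]):
  print(np.degrees(y),min(score([y,e,f]) for e in np.linspace(-.004,.004,9) for f in np.linspace(-.004,.004,9)))
E
python3 fit.py
```

```text
mouth [ 0.4417 -0.1916  0.17  ]
resid [-0.0009  0.1807]
resid [ 0.0202 -0.1778]
-14.705967144370117 [-0.0001 -0.0009] -1428.44140625
-20.0 -1046.5222
-19.0 -1103.1326
-18.0 -1191.5886
-17.0 -1312.5658
-16.0 -1389.06
-14.999999999999998 -1410.6976
-14.0 -1394.5549
```

The mouth triangulates to (0.4417, −0.1916, 0.170). The height matches the stated 170 mm, and the blank's yaw is about −15°. Next I'll work out the pose in front of the bore.

```bash
cat >> h.py <<'E'
M=np.array([.4417,-.1916,.170]);YAW=np.radians(-15.3);P=np.radians(35)
A=np.array([np.cos(YAW)*np.cos(P),np.sin(YAW)*np.cos(P),np.sin(P)]);L=np.array([-np.sin(YAW),np.cos(YAW),0])
def pre(out,tx=.154,ty=0,tz=0,m=M):
    """tool orientation x=-A, y=L ; grasp so that the tip is 'out' outside of the mouth"""
    rot=R.from_matrix(np.c_[-A,L,np.cross(-A,L)])
    return m+A*out-rot.apply([tx,ty,tz]),rot
E
python3 - <<'E'
from h import *
g,r=pre(.04);print(g,r.as_matrix(),R.from_quat(ctrl.get_state()['tcp_rot']).as_matrix());print(delta(g,r))
E
```

```text
[ 0.595  -0.2335  0.2813] [[-0.7901  0.2639  0.5532]
 [ 0.2162  0.9646 -0.1514]
 [-0.5736  0.     -0.8192]] [[-0.9542  0.2991  0.0001]
 [ 0.2991  0.9542  0.0001]
 [-0.0001  0.0002 -1.    ]]
[-0.11    0.0535  0.0144 -0.0111 -0.6107 -0.0356]
```

```bash
python3 -m inch '[[-0.05, 0.01, -0.01, 0, 0, 0, 0], [-0.1, 0.03, -0.02, 0, -0.07, 0, 0], [-0.12, 0.05, -0.01, -0.004, -0.2, -0.01, 0], [-0.12, 0.0535, 0, -0.007, -0.34, -0.02, 0], [-0.115, 0.0535, 0.01, -0.009, -0.47, -0.03, 0], [-0.11, 0.0535, 0.0144, -0.0111, -0.6107, -0.0356, 0], [-0.11, 0.0535, 0.0144, -0.0111, -0.6107, -0.0356, 0], [-0.11, 0.0535, 0.0144, -0.0111, -0.6107, -0.0356, 0]]'
cat > chk.py <<'E'
from h import *;import sys
s=look('scene');t=look('top')
st=ctrl.get_state();r=R.from_quat(st['tcp_rot']);g=st['eef_pos']-r.apply([0,0,ctrl.pinch_z])
print(delta(*pre(.04)),st['contact_force'],st['wrist_torque'],st['qpos'])
for n in('gauge','gauge_tip','collar_face','bush_mouth','bush_axis'):
  for c,d in(('scene',s),('top',t)):
    for x in ctrl.mark_of(c,n)[:3]:
      p=np.array(x['position'])
      if np.linalg.norm(p-g)<.25: print(n,c,round(x['conf'],2),p,'tool',r.inv().apply(p-g),proj(d,p))
cr=[]
for d in(s,t):
  p=proj(d,M).astype(int);im=cv2.resize(d['pixels'][p[1]-25:p[1]+25,p[0]-25:p[0]+25],None,fx=8,fy=8,interpolation=3)[:,:,::-1].copy()
  cr.append(im)
  print(proj(d,M)-p+25,proj(d,M+A*.04)-p+25)
cv2.imwrite('pics/%s.png'%sys.argv[1],np.hstack(cr))
E
python3 chk.py pre1
```

```text
time: 10.3
eef_pos: [0.606, -0.2379, 0.2676]
tcp_rot: [0.127, 0.945, -0.041, 0.298]
contact_force: [0.9, 0.0, -2.1]
opening: 0.243
finger_force: 88.7
[ 0.0028  0.0016  0.001  -0.0017  0.0023 -0.0003] [-0.5271  0.3849 -1.0553] [ 0.1264  0.3109 -0.0586] [-0.6032 -0.0766  1.9862  0.3085  0.6686 -2.0938]
gauge scene 0.82 [ 0.6169 -0.2395  0.2981] tool [-0.0255  0.0016  0.0003] [221.3642 253.412 ]
gauge top 0.75 [ 0.6101 -0.2361  0.2974] tool [-0.019   0.0031 -0.0034] [339.2137 144.3322]
gauge_tip scene 0.83 [ 0.4742 -0.2022  0.1945] tool [ 0.1548 -0.0001  0.0002] [197.2697 227.9036]
collar_face scene 0.47 [ 0.4909 -0.2079  0.2026] tool [ 0.1357 -0.0012  0.0037] [199.5215 231.6127]
bush_mouth scene 0.97 [ 0.4392 -0.1906  0.1733] tool [ 0.1971  0.0018 -0.0037] [192.8293 221.3243]
bush_axis scene 0.75 [ 0.5201 -0.2145  0.2263] tool [0.0976 0.0001 0.0015] [204.2413 235.6867]
[25.2969 25.7249] [29.6685 30.5314]
[25.9215 25.6292] [29.3537 15.5792]
```

View pics/pre1.png

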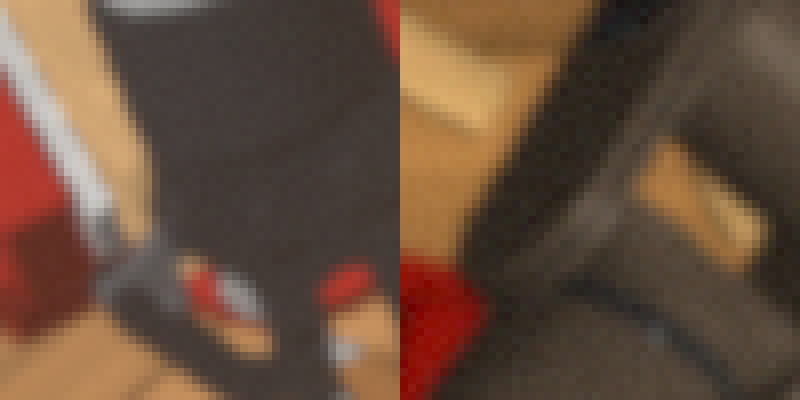

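The arm hides the bush from both fixed cameras, but the network's tip fix agrees with the grasp model (0.155, 0, 0). I'll approach in small steps and watch the force.

```bash
cat > st.py <<'E'
from h import *
st=ctrl.get_state();r=R.from_quat(st['tcp_rot']);g=st['eef_pos']-r.apply([0,0,ctrl.pinch_z])
tip=g+r.apply([.154,0,0]);q=tip-M
print('out %.4f lat %.4f up %.4f'%(q@A,q@L,q@np.cross(A,L)),'rotres',(r.inv()*pre(0)[1]).as_rotvec(),'F tool',r.inv().apply(st['contact_force']),'T',r.inv().apply(st['wrist_torque']),st['opening'],round(st['time'],2))
E
python3 -m inch '[[0.008, 0.0016, 0.001, 0, 0.002, 0, 0], [0.016, 0.0016, 0.001, 0, 0.002, 0, 0], [0.024, 0.0016, 0.001, 0, 0.002, 0, 0], [0.030, 0.0016, 0.001, 0, 0.002, 0, 0], [0.030, 0.0016, 0.001, 0, 0.002, 0, 0], [0.030, 0.0016, 0.001, 0, 0.002, 0, 0]]'; python3 st.py
```

```text
time: 11.65
eef_pos: [0.5825, -0.2299, 0.2483]
tcp_rot: [0.128, 0.945, -0.04, 0.297]
contact_force: [-0.7, -0.6, -0.8]
opening: 0.245
finger_force: 88.7
out 0.0104 lat 0.0004 up -0.0006 rotres [-0.0013 -0.0014 -0.0013] F tool [ 0.8774 -0.784   0.3724] T [ 0.0196  0.3402 -0.0349] 0.24473481968477317 11.65
```

```bash
python3 -m inch '[[0.004, 0, 0, 0, 0, 0, 0], [0.008, 0, 0, 0, 0, 0, 0], [0.012, 0, 0, 0, 0, 0, 0], [0.014, 0, 0, 0, 0, 0, 0], [0.014, 0, 0, 0, 0, 0, 0]]'; python3 st.py; python3 -m inch '[[0.003, 0, 0, 0, 0, 0, 0], [0.005, 0, 0, 0, 0, 0, 0], [0.005, 0, 0, 0, 0, 0, 0]]'; python3 st.py
```

```text
time: 12.28
eef_pos: [0.5711, -0.2266, 0.2397]
tcp_rot: [0.128, 0.945, -0.04, 0.297]
contact_force: [0.4, -1.0, -1.9]
opening: 0.24
finger_force: 88.7
out -0.0042 lat 0.0006 up -0.0007 rotres [-0.001  -0.0023 -0.0014] F tool [ 0.5372 -0.8102  1.958 ] T [ 0.0135  0.3411 -0.0248] 0.23980737239331137 12.28
time: 12.65
eef_pos: [0.567, -0.2253, 0.2367]
tcp_rot: [0.128, 0.946, -0.04, 0.297]
contact_force: [0.3, 1.5, -1.4]
opening: 0.247
finger_force: 88.7
out -0.0094 lat 0.0008 up -0.0006 rotres [-0.0006 -0.0029 -0.0015] F tool [0.9025 1.5507 1.1027] T [-0.0846  0.4284  0.0914] 0.2472470921432968 12.65
```

```bash
python3 -m inch '[[0.004, 0, 0, 0, 0, 0, 0], [0.007, 0, 0, 0, 0, 0, 0], [0.007, 0, 0, 0, 0, 0, 0]]'; python3 st.py; python3 -m inch '[[0.004, 0, 0, 0, 0, 0, 0], [0.008, 0, 0, 0, 0, 0, 0], [0.008, 0, 0, 0, 0, 0, 0]]'; python3 st.py
```

```text
time: 13.02
eef_pos: [0.5612, -0.2238, 0.2324]
tcp_rot: [0.128, 0.946, -0.04, 0.296]
contact_force: [-0.2, 1.7, -1.7]
opening: 0.242
finger_force: 88.7
out -0.0167 lat 0.0007 up -0.0006 rotres [-0.0006 -0.0034 -0.0014] F tool [1.4994 1.6225 1.0743] T [-0.1311  0.4844  0.148 ] 0.24242612384810372 13.03
time: 13.4
eef_pos: [0.5559, -0.2226, 0.2295]
tcp_rot: [0.128, 0.945, -0.041, 0.298]
contact_force: [2.8, 1.7, -0.6]
opening: 0.239
finger_force: 88.7
out -0.0230 lat 0.0005 up -0.0005 rotres [-0.0016  0.0004 -0.0017] F tool [-1.4679  2.3686  1.7448] T [-0.3    -0.1783  0.182 ] 0.2387261316216554 13.4
```

```bash
python3 -m inch '[[0.004, 0.0007, 0, 0, 0, 0, 0], [0.008, 0.0007, 0, 0, 0, 0, 0], [0.012, 0.0007, 0, 0, 0, 0, 0], [0.012, 0.0007, 0, 0, 0, 0, 0]]'; python3 st.py; python3 -m inch '[[0.004, 0, 0, 0, 0, 0, 0], [0.008, 0, 0, 0, 0, 0, 0], [0.012, 0, 0, 0, 0, 0, 0], [0.012, 0, 0, 0, 0, 0, 0]]'; python3 st.py
```

```text
time: 13.9
eef_pos: [0.5454, -0.2191, 0.221]
tcp_rot: [0.127, 0.946, -0.04, 0.296]
contact_force: [1.1, -1.0, 0.2]
opening: 0.245
finger_force: 88.8
out -0.0368 lat 0.0009 up -0.0005 rotres [-0.0015 -0.0035 -0.0002] F tool [-1.229  -0.7008  0.6168] T [ 0.211   0.07   -0.1267] 0.24523449662098346 13.9
time: 14.4
eef_pos: [0.536, -0.2161, 0.2139]
tcp_rot: [0.128, 0.946, -0.04, 0.296]
contact_force: [0.8, -0.6, 0.2]
opening: 0.243
finger_force: 88.8
out -0.0489 lat 0.0015 up -0.0006 rotres [-0.0005 -0.0037 -0.0016] F tool [-0.9011 -0.3281  0.3725] T [ 0.2005  0.0423 -0.1791] 0.24282212810052048 14.4
```

```bash
for i in 1; do python3 -m inch '[[0.002, 0, 0, 0, 0, 0, 0], [0.002, 0, 0, 0, 0, 0, 0]]' >/dev/null; python3 st.py; python3 -m inch '[[0.002, 0, 0, 0, 0, 0, 0], [0.002, 0, 0, 0, 0, 0, 0]]' >/dev/null; python3 st.py; done
```

```text
out -0.0503 lat 0.0015 up -0.0006 rotres [-0.0006 -0.0027 -0.0014] F tool [-1.1565 -0.3123  0.1999] T [ 0.095   0.0396 -0.1247] 0.24574285428722853 14.65
out -0.0522 lat 0.0015 up -0.0006 rotres [-0.0007 -0.0025 -0.0014] F tool [-2.7173 -0.1229  1.958 ] T [ 0.0992 -0.0661 -0.064 ] 0.23960614742873698 14.9
```

```bash
python3 -m inch '[[0.0015, 0, 0, 0, 0, 0, 0], [0.0015, 0, 0, 0, 0, 0, 0]]' >/dev/null; python3 st.py; python3 -m inch '[[0.0015, 0, 0, 0, 0, 0, 0], [0.0015, 0, 0, 0, 0, 0, 0]]' >/dev/null; python3 st.py
```

```text
out -0.0537 lat 0.0014 up -0.0006 rotres [-0.0008 -0.0025 -0.0014] F tool [-2.3155 -0.8137  0.6981] T [-0.0374 -0.0925 -0.0376] 0.2430747681076316 15.15
out -0.0552 lat 0.0014 up -0.0006 rotres [-0.0009 -0.0025 -0.0013] F tool [-1.8145 -0.88    1.919 ] T [ 0.0577 -0.1058 -0.0507] 0.24388125514333053 15.4
```

```bash
python3 -m inch '[[0.0015, 0, 0, 0, 0, 0, 0], [0.0015, 0, 0, 0, 0, 0, 0]]' >/dev/null; python3 st.py
```

```text
out -0.0554 lat 0.0013 up -0.0005 rotres [-0.0016  0.0003 -0.0019] F tool [-4.528   0.753   2.0277] T [-0.1078 -0.5688  0.0982] 0.24314244121203782 15.65
```

```bash
python3 -m inch '[[0.001, 0, 0, 0, 0, 0, 0], [0.001, 0, 0, 0, 0, 0, 0]]' >/dev/null; python3 st.py
```

```text
out -0.0554 lat 0.0012 up -0.0005 rotres [-0.0021  0.0023 -0.0023] F tool [-6.6054  0.3616  2.6495] T [-0.1941 -0.8311  0.118 ] 0.24395522467981484 15.9
```

```bash
python3 -m inch '[[0.001, 0, 0, 0, 0, 0, 0], [0.001, 0, 0, 0, 0, 0, 0]]' >/dev/null; python3 st.py
```

```text
out -0.0554 lat 0.0011 up -0.0005 rotres [-0.0026  0.0044 -0.0028] F tool [-7.6635  1.1245  3.0262] T [-0.1719 -1.0019  0.1199] 0.24336412122129736 16.15
```

```bash
python3 -m inch '[[0.001, 0, 0, 0, 0, 0, 0], [0.002, 0, 0, 0, 0, 0, 0], [0.002, 0, 0, 0, 0, 0, 0]]' >/dev/null; python3 st.py
```

```text
out -0.0555 lat 0.0009 up -0.0004 rotres [-0.0038  0.0086 -0.0038] F tool [-10.0078   2.2946   3.1773] T [-0.3156 -1.5138  0.2503] 0.24350934692302195 16.52
```

The rod stands firm on the bottom at about 55 mm with a 10 N push. Now I'll draw straight out.

```bash
python3 -m inch '[[-0.003, 0, 0, 0, 0, 0, 0], [-0.007, 0, 0, 0, 0, 0, 0], [-0.014, 0, 0, 0, 0, 0, 0], [-0.022, 0, 0, 0, 0, 0, 0], [-0.030, 0, 0, 0, 0, 0, 0], [-0.038, 0, 0, 0, 0, 0, 0]]'; python3 st.py;  python3 -m inch '[[-0.008, 0, 0, 0, 0, 0, 0], [-0.017, 0, 0, 0, 0, 0, 0], [-0.027, 0, 0, 0, 0, 0, 0], [-0.04, 0, 0, 0, 0, 0, 0], [-0.06, 0, 0, 0, 0, 0, 0], [-0.08, 0, 0, 0, 0, 0, 0], [-0.1, 0, 0, 0, 0, 0, 0], [-0.1, 0, 0, 0, 0, 0, 0]]'; python3 st.py
python3 - <<'E'
from h import *
w=look('wrist','out.png');s=look('scene')
for n in('gauge_tip','collar_face','gauge'):
  for c,d in(('wrist',w),('scene',s)):
    for x in ctrl.mark_of(c,n)[:2]: print(n,c,round(x['conf'],2),np.array(x['position']))
st=ctrl.get_state();r=R.from_quat(st['tcp_rot']);g=st['eef_pos']-r.apply([0,0,ctrl.pinch_z]);print(g)
# level target: same yaw, tool down, gauge axis z=.30
u=np.array([-np.cos(YAW),-np.sin(YAW),0]);tgt=np.array([g[0]-.04,g[1],.30]);print(delta(tgt,frame([0,0,-1],L)))
E
```

```text
time: 17.27
eef_pos: [0.5572, -0.2221, 0.2295]
tcp_rot: [0.128, 0.946, -0.04, 0.297]
contact_force: [-0.6, 0.2, -2.3]
opening: 0.248
finger_force: 88.6
out -0.0220 lat 0.0013 up -0.0007 rotres [-0.0009 -0.0025 -0.0012] F tool [1.8476 0.0138 1.533 ] T [-0.0024  0.3473 -0.0125] 0.2475115988271987 17.27
time: 18.27
eef_pos: [0.6373, -0.2443, 0.2883]
tcp_rot: [0.127, 0.945, -0.041, 0.298]
contact_force: [-0.0, -0.1, -1.9]
opening: 0.239
finger_force: 88.6
out 0.0798 lat 0.0009 up -0.0007 rotres [-0.0015  0.0005 -0.0005] F tool [ 1.0869 -0.0644  1.5144] T [0.0363 0.3295 0.0278] 0.23872312791181177 18.27
gauge_tip scene 0.62 [0.1256 0.1935 0.015 ]
gauge_tip scene 0.29 [0.4287 0.1738 0.0029]
collar_face wrist 0.97 [ 0.5509 -0.2184  0.2454]
collar_face scene 0.57 [ 0.5522 -0.221   0.245 ]
collar_face scene 0.47 [0.1259 0.1968 0.0112]
gauge wrist 0.71 [ 0.6441 -0.2446  0.3145]
gauge scene 0.84 [ 0.645  -0.2439  0.3151]
gauge scene 0.69 [0.2038 0.359  0.0106]
[ 0.6251 -0.2407  0.3014]
[ 0.0431 -0.0106 -0.0243 -0.0004  0.6081 -0.0017]
```

View pics/out.png

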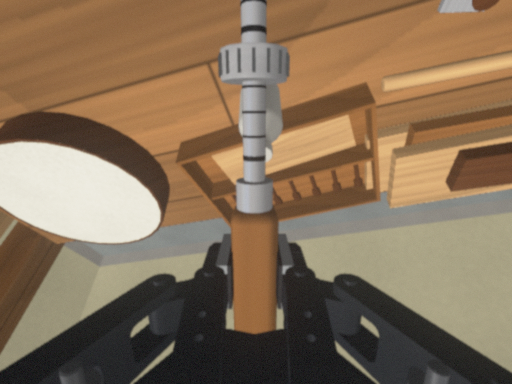

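The collar now stands mid-rod at (254,63), with its back about 2–3 mm beyond the 108 mm ring, so the reading is about 55 mm and consistent. Next I'll level the gauge at 0.30 m.

```bash
python3 -m inch '[[0.004, -0.001, -0.002, 0, 0.1, 0, 0], [0.008, -0.002, -0.004, 0, 0.22, 0, 0], [0.013, -0.003, -0.006, 0, 0.34, 0, 0], [0.018, -0.004, -0.008, 0, 0.46, 0, 0], [0.0233, -0.004, -0.0105, 0, 0.56, 0, 0], [0.0233, -0.004, -0.0105, 0, 0.608, 0, 0], [0.0233, -0.004, -0.0105, 0, 0.608, 0, 0], [0.0233, -0.004, -0.0105, 0, 0.608, 0, 0]]'
python3 - <<'E'
from h import *
w=look('wrist');s=look('scene');t=look('top')
st=ctrl.get_state();r=R.from_quat(st['tcp_rot']);g=st['eef_pos']-r.apply([0,0,ctrl.pinch_z]);print(g,r.as_matrix()[:,0],st['contact_force'],st['dq'])
for n in('gauge','gauge_tip','collar_face'):
  for c,d in(('wrist',w),('scene',s),('top',t)):
    for x in ctrl.mark_of(c,n)[:3]:
      p=np.array(x['position'])
      if np.linalg.norm(p-g)<.25: print(n,c,round(x['conf'],2),p,'tool',r.inv().apply(p-g))
p=proj(s,g).astype(int);a=cv2.resize(s['pixels'][p[1]-75:p[1]+75,p[0]-100:p[0]+100],(800,600),interpolation=3)
cv2.imwrite('pics/fin.png',a[:,:,::-1])
E
```

```text
time: 19.68
eef_pos: [0.6105, -0.2409, 0.2816]
tcp_rot: [0.134, 0.991, -0.0, 0.001]
contact_force: [-0.3, -0.3, -1.4]
opening: 0.244
finger_force: 88.6
[ 0.6103 -0.2409  0.3007] [-0.9641  0.2655 -0.0014] [-0.395   0.3654 -1.2603] [-0.0022  0.0004 -0.0014 -0.0002  0.0051  0.0004]
gauge wrist 0.79 [ 0.6317 -0.248   0.2946] tool [-0.0225 -0.0012  0.0061]
gauge scene 0.76 [ 0.6342 -0.2478  0.3003] tool [-0.0249 -0.0004  0.0004]
```

View pics/fin.png

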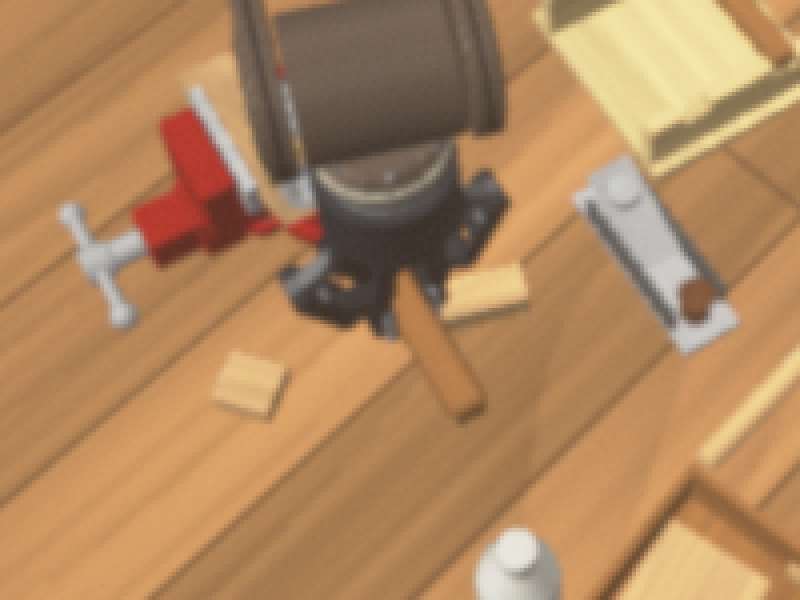

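The gauge is held level with its handle at (440,345), its axis 0.30 m above the bench and clear of the vise. The offcuts and the plane are where they were, so I'll hand it in.

```bash
python3 -c "
from plant import ctrl
print(ctrl.sign_off())"
```

```text
the job is handed in; nothing more can be done
None
```

I handed the job in: I pushed the gauge to the bottom of the hole with about 10 N, drew it out, and the arm now holds it level 30 cm above the bench, with the collar showing a depth of about 55 mm.

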